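# Bond a trim ring in the spring-lever gluing fixture

## Robot

A 7-joint arm with a two-finger parallel gripper is mounted at the origin on a cart in front of the work surface, level with it; the furniture and walls round the work are solid. World frame = base frame: x ahead of the robot, y to its left, z up, the work surface at z = 0. Lengths are in m, angles in rad, forces in N, time in s.
With the tool pointing down it reaches from about 0.425 to 0.875 m from the base axis. Payload 8.4 kg.
Tool frame: the origin (TCP) lies midway between the tips of the shut fingers; the grasp point (between the pads) lies 19 mm behind it (bot.hold_point_z is the distance from the TCP to the grasp point, in m); z points along the fingers, y is the line along which they close (so a half turn about z gives the same grasp; the last joint's range is limited). The gripper opens to 85 mm and grips with 20 to 120 N. Pads are 22 mm wide; open, the fingers measure 114 mm over their backs; the gripper's body (76 mm by 85 mm) begins 54 mm behind the grasp point. The pads swing forward as they close: fully open they stand 13 mm farther back than shut.
Start: joints at [1.07, 0.333, 0.04, 1.465, -0.013, 1.343, -0.059], TCP at [0.254, -0.598, 0.231] pointing down, gripper open.
Joint ranges: [-2.58, 2.58], [-0.38, 2.09], [-1.3, 1.39], [0.25, 2.4], [-1.5, 4.64], [0.08, 2.09], [-2.65, 2.65]. Speed limits (rad/s): [2.22, 2.22, 2.79, 2.79, 3.14, 3.14, 3.14].

## Interface

Orientations are given as a unit quaternion [w, x, y, z].
In Python, from bench import bot gives the robot as it stands.
- The arm moves only by the tool jog_arm, never from a script. Its argument "targets" is one flat list of numbers, 7 for each row, row after row: the closure, from 0 (fully open) to 1 (shut), then the shift along the tool's x, y, z scaled (see below), then the turn, a rotation vector about the tool's x, y, z scaled (see below). In form: [fingers, x, y, z, ax, ay, az, fingers, x, y, z, ax, ay, az, ...]. A call has 1 to 20 rows; each row is the pose to reach, as a shift and turn from the pose commanded when the call began, along the tool's axes at that moment; what a row does not reach only later rows make up. The controller multiplies each number of a shift by 0.15 m and each number of a turn by 60 degrees. A row lasts 1/8 s, in which the tool goes at most 62.5 mm and 10.7 degrees, less where a joint would pass 70% of its speed; a pose out of reach is approached as far as the arm can. A call with a number of a shift or a turn outside -1 to 1 is refused whole. A call with a gripper value outside its range is refused whole. The fingers move at their own pace and stop on an object; the grip force is fixed at half the most. Time passes only in rows, so rows that repeat a pose let the fingers close. It gives the time, the measured TCP pose, the force, the opening and the grip force at its end, in the units of the state.
- bot.get_obs(): the state, without advancing time (a new reading comes with each control period).
- bot.camera(name): name is "side" or "top" or "wrist"; returns a dict with "img" (384x512x3 uint8, red, green, blue), "intrinsics" (3x3 intrinsics, pixels), "rvec" (rotation vector, rad) and "tvec" (3), from world to camera coordinates, as OpenCV has them; the wrist camera has in their place "hand_eye" (4x4, takes a point from camera to tool coordinates, whose origin is the TCP and whose axes are the flange's). Camera axes: x right, y down, z forward; pixel columns grow to the right and rows downward; lengths in m; the calibration is good to about 2 mm. A picture is of the moment at which its call begins: read the wrist's pose just before it. There is no depth.
- bot.hand_in(): hands the job in; it is judged then, once.
The state is a dict: "clock": time; "q": joint angles; "dq": joint speeds; "joint_torque": joint torques, N m; "tcp_pos": TCP position; "tcp_rot": TCP orientation; "ft_force": force on the tool from outside, world axes, zero at the start; "torque": the same for the moment, N m; "gripper_width": finger opening in m; "grasp_force": force on a finger pad.
Only numpy, scipy, OpenCV 4.12 (cv2) and the standard library are available. Lean on these libraries where they do the work, as an engineer would, in place of code of your own. Each camera call takes 0.05 s, during which the arm holds its last target. There are 200 camera calls.

## Task

Lift the silver-grey trim ring up off its storage post and lower it onto the speaker driver in the gluing fixture, so that both locating pins stand through its lug holes and it lies flat on the driver's rim, and let go of it. Then swing the spring-loaded press lever down by its black ball knob until the whole green band of the indicator pin stands clear of the spring housing but none of the red band, and finish while holding the lever there, so that the rubber foot keeps clamping the ring for the adhesive. Leave the spare driver, glue bottle, marker and wooden block where they are.

Things in the scene. Friction and masses are not known exactly. Their poses are not given: they have to be found in the camera images.
- fixture: gluing fixture fixed to the table: grey base plate 130 x 190 x 14 mm. Origin at table height under the nest's centre; z up; x: the line through the two locating pins (at x -50 and +50 mm, y 0); y: from the nest towards the lever's clevis (base spans y -70 to +120 mm). A black nest ring on the base holds the driver
- pin_near (a point): on the axis of the fixture's locating pin on the robot's side, 63 mm above the table, the height of the seated ring's underside (its top is then at 69 mm). The pin is 5 mm thick, straight up to 73 mm, bullet-nosed, tip at 78 mm; the 14 mm thick stanchion under it ends 60 mm above the table
- pin_far (a point): the same point on the other, like pin, 100 mm further along the fixture's x axis
- driver: black 76 mm loudspeaker driver without a yellow gauge, loose in the fixture's nest (about 1 mm play), standing on the base 14 mm above the table. Origin: centre of its underside, z up; its flat rim is 49 mm above the origin
- trim_ring: silver-grey aluminium trim ring, 45 g (a little more or less), 6 mm thick, bore 58 mm, outside 78 mm, with two flat lugs along its x axis, each 18 mm wide (y), reaching from the ring to 62 mm from the centre, each with a 9 mm hole 50 mm from the centre. The two lugs are alike. Origin: centre of its underside, z up. It starts flat round the storage post, its underside about 42 mm above the table
- post: storage post fixed to the table: round base 92 mm wide, grey shoulder 66 mm wide up to 42 mm above the table, on it a grey post 52 mm thick whose chamfered top is 78 mm above the table. Origin at table height on its axis, z up
- lever: blue press lever, origin on its hinge axis (85 mm from the nest's centre along the fixture's +y, 69 mm above the table); its -y axis runs along the beam to the knob. It stands up against a stop, 1.31 rad above level, and swings about the fixture's x axis over the fixture's -y side and down; a spring lifts it back when let go. At most 1.40 rad of swing
- knob (a point): centre of the black ball knob, 32 mm across, on a thin neck at the lever's end. Lever level: 190 mm from the hinge towards fixture -y and 39 mm above it (108 mm above the table, fixture x 0, y -105 mm); lever up: about 263 mm high. It can be pinched from above across the fixture's x axis and turns between the fingers as the lever swings
- plunger (a joint): sprung plunger with the foot, m: 0 hanging free, grows as the foot is pushed up into the lever, at most 0.014; 4 N plus 1.5 N per mm. Its top is the indicator pin rising from the steel spring housing: green fully out from 0.005, red begins to show at 0.009. With a seated ring the foot touches it with the knob 124 mm high; lever level gives 0.007 and takes about 8 N on the knob
- foot: swivelling pressing foot under the lever, 70 mm round, rubber face; origin at its swivel, 13 mm above the rubber face
- spare_driver: bystander: black loudspeaker driver with a yellow gauge, 76 mm wide, standing on the table; origin under its centre
- glue_bottle: bystander: white glue bottle with red cap, 41 mm wide, 131 mm tall; origin under its centre
- marker: bystander: marker pen lying on the table, 131 mm long; origin under its centre
- spacer: bystander: wooden block 23 x 50 x 95 mm standing on the table; origin under its centre
Things that resemble listed ones, but are neither listed nor needed, are in the scene too. What is shaped like the driver but turquoise is not meant.

How it is judged:
By the outcome, as a careful person would: the job done as asked, in the order asked, and still so for the second after the job is handed in, while the arm keeps its last pose, push and grip.
It also fails if it takes over 61 s, if anything falls off the work surface, if the arm or the gripper's body presses on something with over 40 N, if the wrist force passes 120 N, or if a joint passes its speed limit or range.

## Working session

There is one attempt and no reset: what is moved stays moved. The work goes in short steps, Python scripts to look and compute and a tool call to move; the robot and the scene stay as the last step left them, time stands still between calls to the robot, and variables do not carry over. Pictures are saved under pics/ and viewed, at most 10 in all, crops included, and the job is handed in when it is done.

Besides the shell and the picture viewer there is one more tool, called after "Emit:" as name(argument=value, ...) on one line, values as JSON. jog_arm: Moves the arm, as the interface text tells. Its arguments: {"type":"object","properties":{"targets":{"type":"array","items":{"type":"number","minimum":-1,"maximum":1}}},"required":["targets"]}

```bash
mkdir -p pics; python3 - <<'E'
from bench import bot
import cv2,numpy as np,pickle
o=bot.get_obs();print({k:np.round(v,4).tolist() for k,v in o.items()}, bot.hold_point_z)
d={}
for n in("side","top","wrist"):
    c=bot.camera(n);d[n]=c
    print(n,{k:np.round(v,4).tolist() for k,v in c.items() if k!='img'})
pickle.dump((o,d),open('c0.pkl','wb'))
cv2.imwrite('pics/top.png',cv2.resize(d['top']['img'][:,:,::-1],(800,600),interpolation=cv2.INTER_CUBIC))
cv2.imwrite('pics/side.png',cv2.resize(d['side']['img'][:,:,::-1],(800,600),interpolation=cv2.INTER_CUBIC))
E
```

```text
{'clock': 0.0, 'q': [1.0698, 0.3339, 0.0399, 1.4663, -0.0134, 1.3433, -0.0585], 'dq': [-0.0007, -0.0004, -0.0011, 0.0003, -0.0003, 0.0009, 0.0001], 'joint_torque': [-0.0003, -65.8565, 1.365, -40.5557, 0.0167, 0.0129, -0.0], 'tcp_pos': [0.254, -0.5978, 0.2304], 'tcp_rot': [-0.0008, 0.9799, 0.1995, -0.0002], 'ft_force': [-0.5835, 0.4861, -0.4449], 'torque': [0.088, 0.0449, 0.0186], 'grasp_force': 0.0, 'gripper_width': 0.0856} 0.0187
side {'intrinsics': [[433.2809, 0.0, 258.5485], [0.0, 433.2809, 191.5592], [0.0, 0.0, 1.0]], 'rvec': [0.1689, -2.7142, 1.5082], 'tvec': [0.5564, 0.1955, 1.3115]}
top {'intrinsics': [[456.8542, 0.0, 263.951], [0.0, 456.8542, 182.5618], [0.0, 0.0, 1.0]], 'rvec': [2.1831, -2.1438, 0.1172], 'tvec': [0.0206, 0.5851, 1.3503]}
wrist {'intrinsics': [[275.5438, 0.0, 259.8574], [0.0, 275.5438, 192.7421], [0.0, 0.0, 1.0]], 'hand_eye': [[0.0013, -0.9512, -0.3086, 0.0792], [1.0, 0.0013, 0.0003, -0.0003], [0.0001, -0.3086, 0.9512, -0.1432], [0.0, 0.0, 0.0, 1.0]]}
```

View pics/top.png

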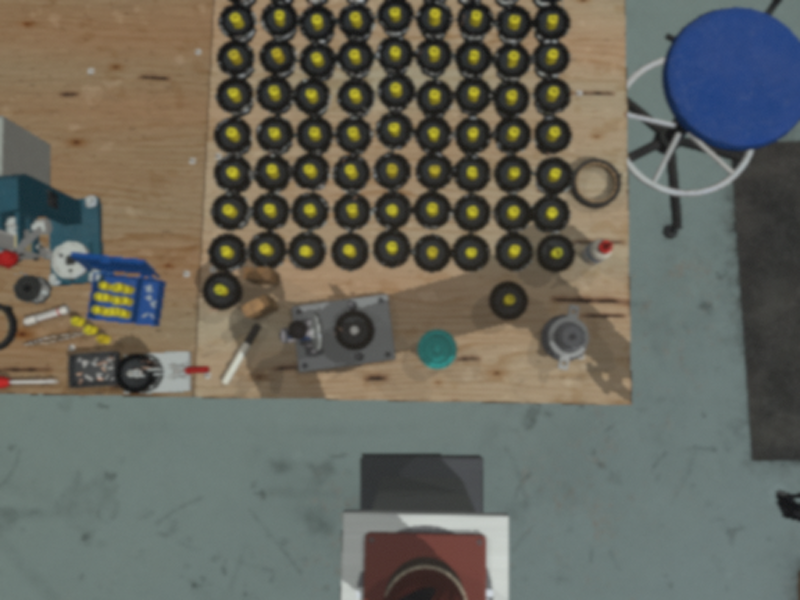

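View pics/side.png

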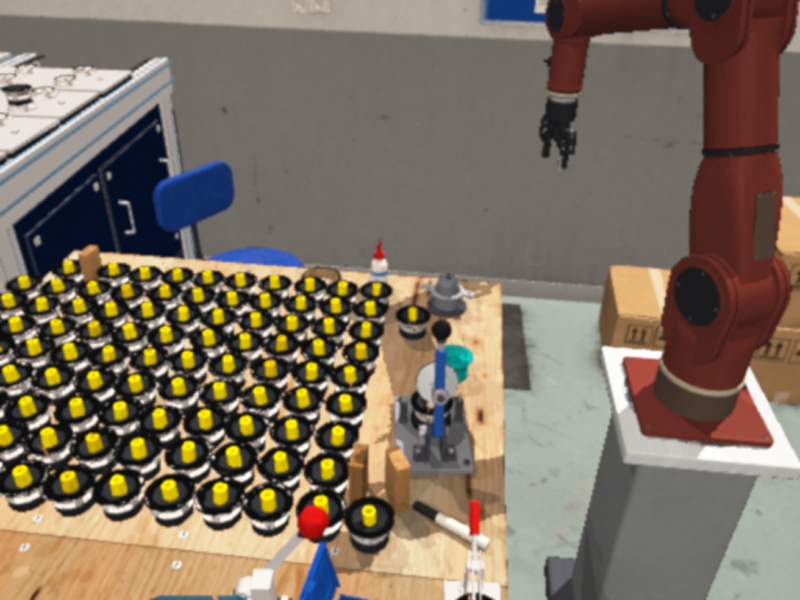

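The top view shows the fixture near (340,333) with its clevis on the left, and the post with the ring near (567,338). The lever is upright. I'll enlarge both spots.

```bash
python3 - <<'E'
import cv2,numpy as np,pickle
o,d=pickle.load(open('c0.pkl','rb'))
t=d['top']['img'][:,:,::-1]
a=cv2.resize(t[183:243,180:260],(800,600),interpolation=cv2.INTER_CUBIC)
b=cv2.resize(t[195:240,335:395],(800,600),interpolation=cv2.INTER_CUBIC)
cv2.imwrite('pics/cf.png',a);cv2.imwrite('pics/cp.png',b)
E
```

```text
(no output)
```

View pics/cf.png

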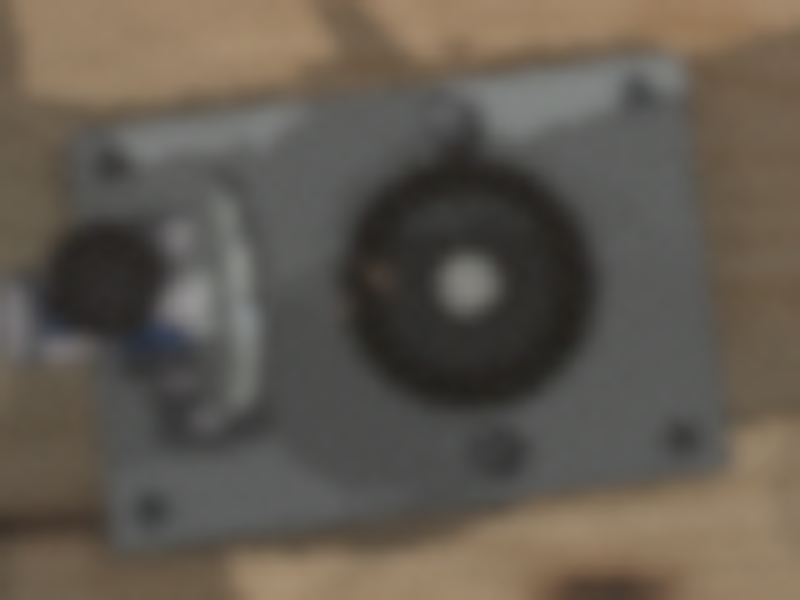

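View pics/cp.png

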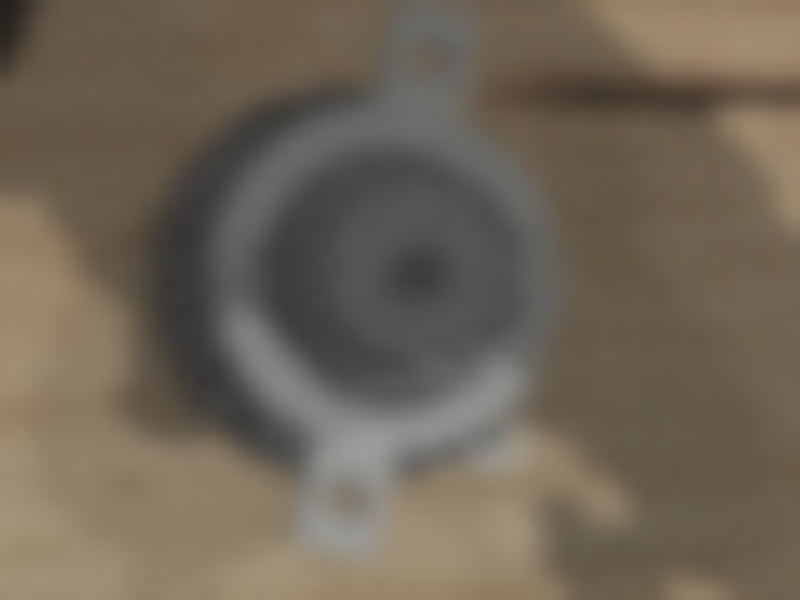

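The fixture crop shows base corners (72,135), (688,55), (728,465) and (112,550), with stanchions at (455,115) and (500,452). The post crop shows lug holes at (432,52) and (349,500).

```bash
cat > h.py <<'E'
import numpy as np,cv2,pickle
from scipy.spatial.transform import Rotation as R
def q2R(q): return R.from_quat([q[1],q[2],q[3],q[0]]).as_matrix()
def extr(c,o=None):
    if 'rvec' in c:
        M=cv2.Rodrigues(np.array(c['rvec'],float))[0];return M,np.array(c['tvec'],float).ravel()
    H=np.array(c['hand_eye']);Rt=q2R(o['tcp_rot']);Rw=Rt@H[:3,:3];p=Rt@H[:3,3]+o['tcp_pos'];return Rw.T,-Rw.T@p
def ray(c,uv,z,o=None):
    M,t=extr(c,o);r=M.T@np.linalg.solve(np.array(c['intrinsics']),[uv[0],uv[1],1]);C=-M.T@t
    return C+r*(z-C[2])/r[2]
def proj(c,P,o=None):
    M,t=extr(c,o);p=np.atleast_2d(P)@M.T+t;p=p@np.array(c['intrinsics']).T;return p[:,:2]/p[:,2:]
def crop(uv,s,org): return (np.array(uv)+.5)/s-.5+org
def move(o,pos,Rw):
    "jog numbers for world target from tool pose o"
    Rt=q2R(o['tcp_rot']);d=Rt.T@(np.array(pos)-o['tcp_pos']);w=R.from_matrix(Rt.T@Rw).as_rotvec()
    return np.round(d/.15,3),np.round(w/np.radians(60),3)
def down(yaw):
    "tool z down, tool y at world angle yaw"
    y=np.array([np.cos(yaw),np.sin(yaw),0]);z=np.array([0,0,-1.]);return np.c_[np.cross(y,z),y,z]
E
python3 - <<'E'
from h import *
o,d=pickle.load(open('c0.pkl','rb'));c=d['top']
P=[ray(c,crop(u,10,(180,183)),.014) for u in((72,135),(688,55),(728,465),(112,550))]
for p in P:print(p.round(4))
m=np.mean(P,0);ey=(P[0]+P[3]-P[1]-P[2])[:2];a=np.arctan2(ey[1],ey[0]);print('yaw',np.degrees(a)-90)
e=np.array([np.cos(a),np.sin(a)]);print('nest',m[:2]-.025*e,np.linalg.norm(ey)/2)
f=ray(c,crop((455,115),10,(180,183)),.072);n=ray(c,crop((500,452),10,(180,183)),.072);print('pins',f,n,(f+n)/2,np.degrees(np.arctan2(*(f-n)[1::-1])),np.linalg.norm(f-n))
f=ray(c,crop((432,52),40/3,(335,195)),.047);n=ray(c,crop((349,500),40/3,(335,195)),.047);print('ring',f,n,(f+n)/2,np.degrees(np.arctan2(*(f-n)[1::-1])),np.linalg.norm(f-n))
print(np.degrees(R.from_matrix(q2R(o['tcp_rot'])).as_euler('ZYX')), q2R(o['tcp_rot']).round(3))
E
```

```text
[0.5409 0.2665 0.014 ]
[0.5689 0.0787 0.014 ]
[0.4442 0.0639 0.014 ]
[0.4152 0.2498 0.014 ]
yaw 8.669086679157815
nest [0.49603403 0.13999738] 0.18900451236928095
pins [0.54425993 0.14446849 0.072     ] [0.4462176  0.12866971 0.072     ] [0.49523876 0.1365691  0.072     ] 9.154087517301447 0.09930709853751439
ring [ 0.54090848 -0.27677094  0.047     ] [ 0.44093145 -0.25770705  0.047     ] [ 0.49091997 -0.26723899  0.047     ] -10.79571974688558 0.10177838322845417
[ 2.30198174e+01  5.70115070e-03 -1.79908522e+02] [[ 0.92   0.391 -0.001]
 [ 0.391 -0.92   0.001]
 [-0.    -0.002 -1.   ]]
```

```bash
python3 - <<'E'
from h import *
o,d=pickle.load(open('c0.pkl','rb'));c=d['top']
for n,u,z in(('spare',(508,300),.05),('bottle cap',(606,245),.131),('bottle base',(592,252),.03),('driver row',(555,253),.05),('driver row2',(433,251),.05),('row3',(350,251),.05)):print(n,ray(c,crop(u,1.5625,(0,0)),z).round(3))
f=np.radians(-10.8)
print(move(o,[.54+.03,-.277,.16],down(f-np.pi/2)@R.from_rotvec([0,-np.radians(15),0]).as_matrix()))
E
```

```text
spare [ 0.558 -0.151  0.05 ]
bottle cap [ 0.654 -0.317  0.131]
bottle base [ 0.657 -0.317  0.03 ]
driver row [ 0.65  -0.241  0.05 ]
driver row2 [ 0.65  -0.007  0.05 ]
row3 [0.647 0.153 0.05 ]
(array([ 2.775, -1.144,  0.471]), array([ 0.072, -0.242,  0.561]))
```

Emit:
jog_arm(targets=[0.5, 1, -0.41, 0.1, 0, 0, -0.95, 0.5, 1, -0.41, 0.1, 0, 0, -0.95, 0.5, 1, -0.41, 0.1, 0, 0, -0.95, 0.5, 1, -0.41, 0.1, 0, 0, -0.95, 0.5, 1, -0.41, 0.1, 0, 0, -0.95, 0.5, 1, -0.41, 0.1, 0, 0, -0.95])

```text
clock: 0.9
tcp_pos: [0.3681, -0.4827, 0.216]
tcp_rot: [-0.0, 0.765, 0.644, 0.0]
ft_force: [-0.0, -0.9, -0.1]
gripper_width: 0.0429
grasp_force: 0.0
```

```bash
cat >> h.py <<'E'
def tilt(yaw,deg): return down(yaw)@R.from_rotvec([0,np.radians(deg),0]).as_matrix()
RING=np.array([.491,-.267]);RY=np.radians(-10.8)
def far(c,yaw,r=.05): return c+r*np.array([np.cos(yaw),np.sin(yaw)])
E
cat > st.py <<'E'
from h import *
from bench import bot
def st():
    o=bot.get_obs();print('t',round(o['clock'],2),'tcp',o['tcp_pos'].round(4) if hasattr(o['tcp_pos'],'round') else o['tcp_pos'],'q',np.round(o['q'],2),'F',np.round(o['ft_force'],1),'w',round(float(o['gripper_width']),4),'gf',o['grasp_force']);return o
E
python3 - <<'E'
from st import *
o=st()
Rt=tilt(RY+np.pi/2,12);print(Rt.round(2))
print(move(o,[*far(RING,RY,.055),.16],Rt))
E
```

```text
t 0.9 tcp [ 0.3681 -0.4827  0.216 ] q [ 0.99  0.26 -0.17  1.59  0.05  1.29  0.64] F [-0.  -0.9 -0.1] w 0.0429 gf 0.0
[[-0.96  0.19 -0.2 ]
 [ 0.18  0.98  0.04]
 [ 0.21  0.   -0.98]]
(array([1.549, 0.931, 0.373]), array([ 0.155,  0.157, -1.477]))
```

Emit:
jog_arm(targets=[0.5, 1, 0.6, 0.2, 0.08, 0.08, -0.75, 0.5, 1, 0.6, 0.2, 0.08, 0.08, -0.75, 0.5, 1, 0.6, 0.2, 0.08, 0.08, -0.75, 0.5, 1, 0.6, 0.2, 0.08, 0.08, -0.75, 0.5, 1, 0.6, 0.2, 0.08, 0.08, -0.75])

```text
clock: 1.52
tcp_pos: [0.4833, -0.3499, 0.1856]
tcp_rot: [-0.058, 0.458, 0.887, 0.005]
ft_force: [0.6, -1.4, -0.7]
gripper_width: 0.0427
grasp_force: 0.0
```

```bash
python3 - <<'E'
from st import *
o=st()
Rt=tilt(RY+np.pi/2,12)
print(move(o,[*far(RING,RY,.055),.15],Rt))
E
```

```text
t 1.52 tcp [ 0.4833 -0.3499  0.1856] q [ 0.84  0.36 -0.36  1.54  0.12  1.38  1.08] F [ 0.6 -1.4 -0.7] w 0.0427 gf 0.0
(array([0.132, 0.626, 0.226]), array([ 0.076,  0.076, -0.725]))
```

Emit:
jog_arm(targets=[0.5, 0.13, 0.63, 0.23, 0.076, 0.076, -0.725, 0.5, 0.13, 0.63, 0.23, 0.076, 0.076, -0.725, 0.5, 0.13, 0.63, 0.23, 0.076, 0.076, -0.725, 0.5, 0.13, 0.63, 0.23, 0.076, 0.076, -0.725, 0.5, 0.13, 0.63, 0.23, 0.076, 0.076, -0.725, 0.5, 0.13, 0.63, 0.23, 0.076, 0.076, -0.725])

```text
clock: 2.28
tcp_pos: [0.5453, -0.2785, 0.1498]
tcp_rot: [-0.104, 0.098, 0.99, 0.009]
ft_force: [0.1, -0.1, -0.4]
gripper_width: 0.0424
grasp_force: 0.0
```

```bash
python3 - <<'E'
from st import *
o=st();c=bot.camera('wrist');pickle.dump((o,c),open('c1.pkl','wb'))
h=np.array([[*far(RING,RY,r),.048] for r in(.05,-.05)]);print(proj(c,h,o))
cv2.imwrite('pics/w1.png',cv2.resize(c['img'][:,:,::-1],(800,600),interpolation=cv2.INTER_CUBIC))
E
```

```text
t 2.27 tcp [ 0.5453 -0.2785  0.1498] q [ 0.74  0.51 -0.51  1.46  0.26  1.45  1.58] F [ 0.1 -0.1 -0.4] w 0.0424 gf 0.0
[[260.77037325 208.6629063 ]
 [259.89889285 100.09522889]]
```

View pics/w1.png

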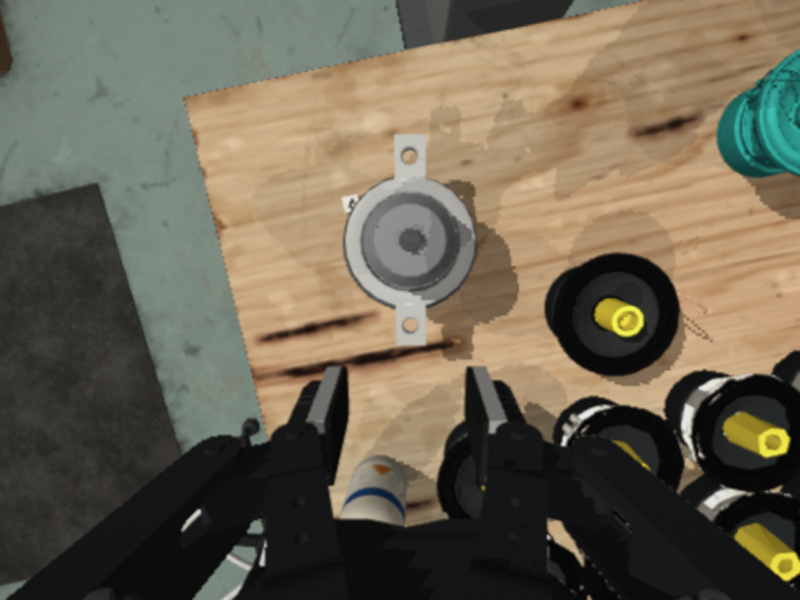

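The wrist view is sharp. The far hole is at (410,325) and the near hole at (409,156).

```bash
python3 - <<'E'
from st import *
o,c=pickle.load(open('c1.pkl','rb'))
f,n=[ray(c,crop(u,1.5625,(0,0)),.046,o) for u in((410,325),(408.7,156))]
a=np.arctan2(*(f-n)[1::-1]);m=(f+n)/2;print(f,n,m,np.degrees(a),np.linalg.norm(f-n))
o=st()
for z in(.032,):
  for r in (.052,):
    Rt=tilt(a+np.pi/2,12);print(move(o,[*far(m[:2],a,r),z],Rt),move(o,[*far(m[:2],a,r),.08],Rt))
E
```

```text
[ 0.53991183 -0.27491151  0.046     ] [ 0.441339   -0.25613147  0.046     ] [ 0.49062541 -0.26552149  0.046     ] -10.786685888640097 0.10034586336071333
t 2.33 tcp [ 0.5453 -0.2787  0.15  ] q [ 0.74  0.51 -0.51  1.46  0.26  1.45  1.58] F [-0.4  0.   0. ] w 0.0423 gf 0.0
(array([-0.136,  0.019,  0.775]), array([ 0.   ,  0.001, -0.009])) (array([-0.069,  0.018,  0.462]), array([ 0.   ,  0.001, -0.009]))
```

Emit:
jog_arm(targets=[0.5, -0.05, 0.018, 0.4, 0, 0, -0.009, 0.5, -0.08, 0.018, 0.6, 0, 0, -0.009, 0.5, -0.1, 0.019, 0.7, 0, 0, -0.009, 0.5, -0.116, 0.019, 0.777, 0, 0, -0.009, 0.5, -0.116, 0.019, 0.777, 0, 0, -0.009, 1, -0.116, 0.019, 0.777, 0, 0, -0.009, 1, -0.116, 0.019, 0.777, 0, 0, -0.009, 1, -0.116, 0.019, 0.777, 0, 0, -0.009, 1, -0.116, 0.019, 0.777, 0, 0, -0.009])

```text
clock: 3.45
tcp_pos: [0.5398, -0.2746, 0.0333]
tcp_rot: [-0.103, 0.092, 0.99, 0.01]
ft_force: [1.7, 0.5, 6.2]
gripper_width: 0.0163
grasp_force: 58.7
```

```bash
python3 - <<'E'
from st import *
o=st();print(move(o,o['tcp_pos']+np.array([0,0,.09]),q2R(o['tcp_rot'])))
print(move(o,[.5395,-.2748,.032],q2R(o['tcp_rot'])))
E
```

```text
t 3.45 tcp [ 0.5398 -0.2746  0.0333] q [ 0.73  0.61 -0.49  1.57  0.31  1.25  1.55] F [1.7 0.5 6.2] w 0.0163 gf 58.70540142059326
(array([ 0.123,  0.   , -0.587]), array([0., 0., 0.]))
(array([ 0.   , -0.002,  0.009]), array([0., 0., 0.]))
```

Emit:
jog_arm(targets=[1, 0.02, 0, -0.1, 0, 0, 0, 1, 0.05, 0, -0.25, 0, 0, 0, 1, 0.08, 0, -0.4, 0, 0, 0, 1, 0.123, 0, -0.587, 0, 0, 0, 1, 0.123, 0, -0.587, 0, 0, 0])

```text
clock: 4.08
tcp_pos: [0.5409, -0.2749, 0.1262]
tcp_rot: [-0.101, 0.092, 0.991, 0.009]
ft_force: [0.5, 0.0, -1.0]
gripper_width: 0.0163
grasp_force: 58.7
```

```bash
python3 - <<'E'
from st import *
o=st();c=bot.camera('wrist');pickle.dump((o,c),open('c2.pkl','wb'))
cv2.imwrite('pics/w2.png',cv2.resize(c['img'][:,:,::-1],(800,600),interpolation=cv2.INTER_CUBIC))
E
```

```text
t 4.08 tcp [ 0.5409 -0.2749  0.1262] q [ 0.74  0.51 -0.51  1.5   0.26  1.4   1.58] F [ 0.5  0.  -1. ] w 0.0163 gf 58.709904849529266
```

View pics/w2.png

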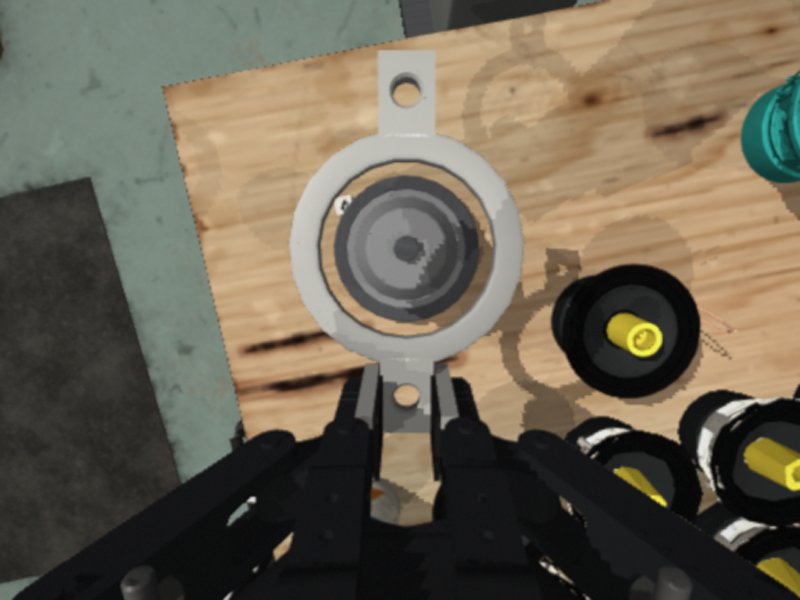

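The ring is held level by its far lug. The far hole is at about (406,395), the near hole at (406,91), the near lug's end corners at (379,51) and (435,51), and the far ones at (384,432) and (433,432). I'll fit the ring's pose in the tool frame.

```bash
python3 - <<'E'
from st import *
o,c=pickle.load(open('c2.pkl','rb'))
X=np.array([[-62,-9,6],[-62,9,6],[62,-9,6],[62,9,6],[-50,0,6],[50,0,5]])/1e3
U=np.array([crop(u,1.5625,(0,0)) for u in((379,51),(435,51),(384,432),(433,432),(406,90.5),(406.5,395))])
ok,rv,tv=cv2.solvePnP(X,U,np.array(c['intrinsics']),None)
pr=cv2.projectPoints(X,rv,tv,np.array(c['intrinsics']),None)[0][:,0];print((pr-U).round(1).tolist())
H=np.array(c['hand_eye']);T=np.eye(4);T[:3,:3]=cv2.Rodrigues(rv)[0];T[:3,3]=tv.ravel();G=H@T
W=np.eye(4);W[:3,:3]=q2R(o['tcp_rot']);W[:3,3]=o['tcp_pos'];A=W@G
print('tool->ring',G.round(4));print('world ring',A.round(4))
# expected from grasp: ring on post when gripped
og=dict(tcp_pos=[.5398,-.2746,.0333],tcp_rot=[-.103,.092,.99,.01])
Wg=np.eye(4);Wg[:3,:3]=q2R(og['tcp_rot']);Wg[:3,3]=og['tcp_pos']
a=np.radians(-10.79);E=np.eye(4);E[:2,:2]=[[np.cos(a),-np.sin(a)],[np.sin(a),np.cos(a)]];E[:3,3]=[.4906,-.2655,.042]
print((W@np.linalg.inv(Wg)@E).round(4));
Gg=np.linalg.inv(Wg)@E;print(Gg.round(4))
E
```

```text
[[-26.1, 22.3], [25.7, 20.2], [52.3, -16.0], [-53.2, -14.5], [0.3, -34.1], [0.8, 24.3]]
tool->ring [[ 2.168e-01  2.260e-02  9.760e-01  9.700e-02]
 [-2.800e-03  9.997e-01 -2.250e-02  2.000e-04]
 [-9.762e-01  2.100e-03  2.168e-01 -1.423e-01]
 [ 0.000e+00  0.000e+00  0.000e+00  1.000e+00]]
world ring [[-1.520e-02  1.617e-01 -9.867e-01  4.758e-01]
 [ 8.000e-04  9.868e-01  1.617e-01 -2.624e-01]
 [ 9.999e-01  1.700e-03 -1.510e-02  2.851e-01]
 [ 0.000e+00  0.000e+00  0.000e+00  1.000e+00]]
[[ 0.9824  0.1867 -0.0036  0.4916]
 [-0.1867  0.9824  0.0023 -0.2658]
 [ 0.004  -0.0016  1.      0.1347]
 [ 0.      0.      0.      1.    ]]
[[-9.786e-01 -3.000e-03  2.059e-01  5.080e-02]
 [-2.900e-03  1.000e+00  8.000e-04 -1.000e-04]
 [-2.059e-01  2.000e-04 -9.786e-01  1.800e-03]
 [ 0.000e+00  0.000e+00  0.000e+00  1.000e+00]]
```

```bash
python3 - <<'E'
from st import *
o,c=pickle.load(open('c2.pkl','rb'))
a=np.radians(-10.79)
X=np.array([[-62,-9,6],[-62,9,6],[62,-9,6],[62,9,6],[-50,0,6],[50,0,5]])/1e3
U=np.array([crop(u,1.5625,(0,0)) for u in((379,51),(435,51),(384,432),(433,432),(406,90.5),(406.5,395))])
H=np.array(c['hand_eye']);W=np.eye(4);W[:3,:3]=q2R(o['tcp_rot']);W[:3,3]=o['tcp_pos']
E=np.eye(4);E[:2,:2]=[[np.cos(a),-np.sin(a)],[np.sin(a),np.cos(a)]];E[:3,3]=[.4916,-.2658,.1347]
T0=np.linalg.inv(W@H)@E
K=np.array(c['intrinsics'])
rv,tv=cv2.solvePnPRefineLM(X,U,K,None,cv2.Rodrigues(T0[:3,:3])[0],T0[:3,3:].copy())
for r,t in((cv2.Rodrigues(T0[:3,:3])[0],T0[:3,3:]),(rv,tv)):print((cv2.projectPoints(X,r,t,K,None)[0][:,0]-U).round(1).tolist())
T=np.eye(4);T[:3,:3]=cv2.Rodrigues(rv)[0];T[:3,3]=tv.ravel();A=W@H@T;G=H@T
print(A.round(4));print(G.round(4));np.save('G.npy',G)
E
```

```text
[[-1.3, -1.0], [-0.1, -0.8], [-3.8, 0.2], [-1.6, 0.4], [-0.2, -0.2], [-1.4, 1.6]]
[[-0.6, 0.1], [0.1, -0.0], [-1.6, -0.4], [0.8, -0.5], [0.5, 0.1], [0.8, 0.7]]
[[ 0.9836  0.1792 -0.0188  0.4913]
 [-0.1791  0.9838  0.0073 -0.265 ]
 [ 0.0198 -0.0038  0.9998  0.1338]
 [ 0.      0.      0.      1.    ]]
[[-9.752e-01  4.100e-03  2.214e-01  5.100e-02]
 [ 4.800e-03  1.000e+00  2.900e-03  6.000e-04]
 [-2.214e-01  3.900e-03 -9.752e-01  2.700e-03]
 [ 0.000e+00  0.000e+00  0.000e+00  1.000e+00]]
```

```bash
cat >> h.py <<'E'
G=np.eye(4);t_=np.radians(12.2);G[:3,:3]=np.array([[-np.cos(t_),0,np.sin(t_)],[0,1,0],[-np.sin(t_),0,-np.cos(t_)]]);G[:3,3]=[.051,.0002,.002]
def place(cx,cy,z,yaw):
    E=np.eye(4);E[:3,:3]=R.from_euler('z',yaw).as_matrix();E[:3,3]=[cx,cy,z];W=E@np.linalg.inv(G);return W[:3,3],W[:3,:3]
E
python3 - <<'E'
from st import *
o=st();p,r=place(.4955,.138,.125,np.radians(8.9));print(p,r.round(3));print(move(o,p,r))
E
```

```text
t 4.12 tcp [ 0.54   -0.2747  0.1244] q [ 0.74  0.52 -0.51  1.5   0.26  1.4   1.58] F [ 0.7  0.1 -0.8] w 0.016 gf 58.71050164103508
[0.54519653 0.14557983 0.11617727] [[-0.966 -0.155 -0.209]
 [-0.151  0.988 -0.033]
 [ 0.211  0.    -0.977]]
(array([0.46 , 2.76 , 0.151]), array([ 0.067,  0.007, -0.318]))
```

Emit:
jog_arm(targets=[1, 0, 0.2, -0.03, 0, 0, 0, 1, 0, 0.45, -0.03, 0, 0, 0, 1, 0.05, 0.7, -0.03, 0, 0, -0.08, 1, 0.1, 1, -0.03, 0.02, 0, -0.1, 1, 0.1, 1, -0.03, 0.02, 0, -0.1])

```text
clock: 4.75
tcp_pos: [0.5532, -0.1182, 0.1303]
tcp_rot: [-0.104, 0.033, 0.994, 0.006]
ft_force: [0.5, -0.1, -0.4]
gripper_width: 0.0162
grasp_force: 58.7
```

```bash
python3 - <<'E'
from st import *
o=st();p,r=place(.4955,.138,.125,np.radians(8.9));print(move(o,p,r))
E
```

```text
t 4.75 tcp [ 0.5532 -0.1182  0.1303] q [ 0.59  0.46 -0.6   1.59  0.24  1.38  1.44] F [ 0.5 -0.1 -0.4] w 0.0162 gf 58.72256487607956
(array([0.146, 1.751, 0.135]), array([ 0.049,  0.005, -0.207]))
```

Emit:
jog_arm(targets=[1, 0, 0.2, 0, 0, 0, -0.03, 1, 0.05, 0.45, 0, 0.02, 0, -0.08, 1, 0.08, 0.7, 0.02, 0.03, 0, -0.15, 1, 0.1, 0.95, 0.03, 0.049, 0.005, -0.207, 1, 0.1, 0.95, 0.03, 0.049, 0.005, -0.207])

```text
clock: 5.38
tcp_pos: [0.548, 0.0237, 0.129]
tcp_rot: [-0.106, -0.076, 0.991, -0.008]
ft_force: [0.3, -0.0, -0.3]
gripper_width: 0.016
grasp_force: 58.7
```

```bash
python3 - <<'E'
from st import *
o=st();p,r=place(.4955,.138,.125,np.radians(8.9));print(move(o,p,r))
c=bot.camera('wrist');pickle.dump((o,c),open('c3.pkl','wb'))
cv2.imwrite('pics/w3.png',cv2.resize(c['img'][:,:,::-1],(800,600),interpolation=cv2.INTER_CUBIC))
E
```

```text
t 5.38 tcp [0.548  0.0237 0.129 ] q [ 0.41  0.45 -0.7   1.63  0.27  1.38  1.38] F [ 0.3 -0.  -0.3] w 0.016 gf 58.743693083524704
(array([-0.122,  0.806,  0.061]), array([ 0.   , -0.001, -0.002]))
```

View pics/w3.png

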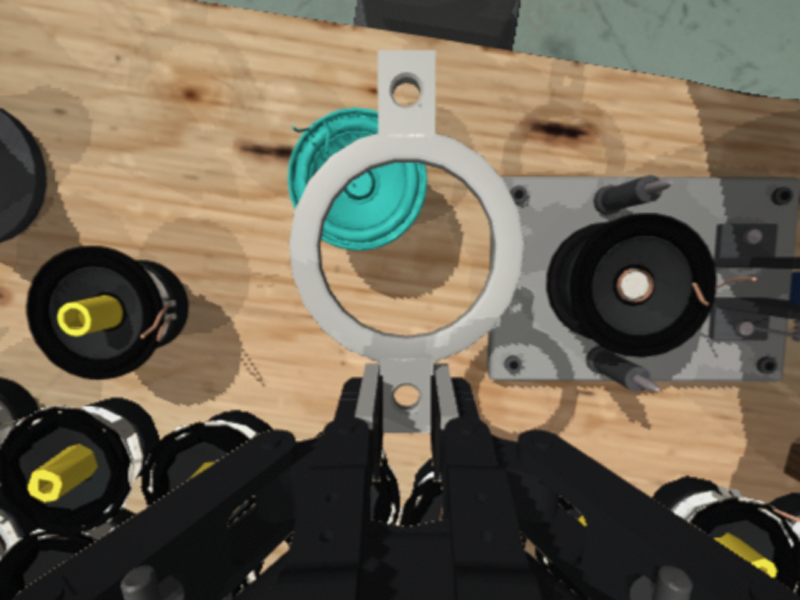

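```bash
python3 - <<'E'
from st import *
o,c=pickle.load(open('c3.pkl','rb'))
i=c['img'][:,:,::-1]
a=cv2.resize(i[108:142,372:442],(800,389),interpolation=cv2.INTER_CUBIC);
b=cv2.resize(i[215:260,372:442],(800,514),interpolation=cv2.INTER_CUBIC)[:,:]
v=np.vstack([cv2.resize(i[106:138,376:436],(780,416),interpolation=cv2.INTER_CUBIC)[:300],cv2.resize(i[218:254,376:436],(780,468),interpolation=cv2.INTER_CUBIC)[:300]])
# scale 13; top panel origin (376,106) rows 106..129; bottom origin (376,218) rows 218..241
v=np.vstack([cv2.resize(i[110:133,376:436],(780,299),interpolation=cv2.INTER_CUBIC),cv2.resize(i[229:252,376:436],(780,299),interpolation=cv2.INTER_CUBIC)])
cv2.imwrite('pics/pins.png',v)
E
```

```text
(no output)
```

View pics/pins.png

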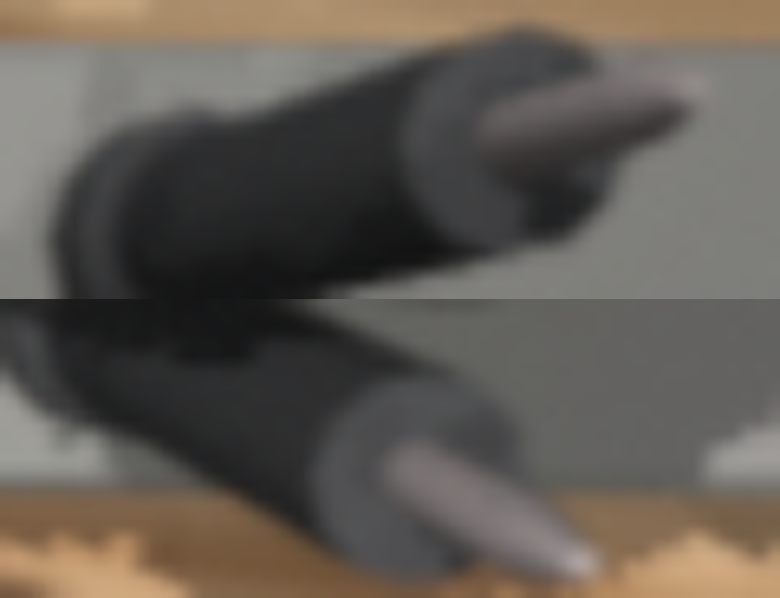

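```bash
python3 - <<'E'
from st import *
o,c=pickle.load(open('c3.pkl','rb'))
for zz,n,f in((.078,(700,90),(597,266)),(.060,(507,139),(419,179))):
    n=ray(c,crop(n,13,(376,110)),zz,o);f=ray(c,crop(f,13,(376,229)),zz,o)
    print(n,f,(n+f)/2,np.degrees(np.arctan2(*(f-n)[1::-1])),np.linalg.norm(f-n))
E
```

```text
[0.4467767  0.13479671 0.078     ] [0.54584404 0.15037514 0.078     ] [0.49631037 0.14258593 0.078     ] 8.936633020927436 0.10028471828523247
[0.4468069  0.13389506 0.06      ] [0.54585943 0.14937468 0.06      ] [0.49633317 0.14163487 0.06      ] 8.88216022542375 0.10025478339399403
```

```bash
python3 - <<'E'
from st import *
o=st();p,r=place(.5006,.1143,.108,np.radians(8.9));print(move(o,p,r))
E
```

```text
t 5.42 tcp [0.5483 0.021  0.1288] q [ 0.41  0.45 -0.69  1.63  0.27  1.38  1.38] F [ 0.3 -0.8 -0.4] w 0.0165 gf 58.744019865989685
(array([-0.152,  0.663,  0.168]), array([-0.001, -0.001, -0.006]))
```

Emit:
jog_arm(targets=[1, -0.05, 0.25, 0.05, 0, 0, 0, 1, -0.1, 0.5, 0.12, 0, 0, 0, 1, -0.152, 0.663, 0.168, 0, 0, -0.006, 1, -0.152, 0.663, 0.168, 0, 0, -0.006, 1, -0.152, 0.663, 0.168, 0, 0, -0.006, 1, -0.152, 0.663, 0.168, 0, 0, -0.006])

```text
clock: 6.18
tcp_pos: [0.5517, 0.1178, 0.0993]
tcp_rot: [-0.106, -0.074, 0.992, -0.009]
ft_force: [0.5, 0.5, -0.3]
gripper_width: 0.0165
grasp_force: 58.8
```

```bash
python3 - <<'E'
from st import *
o=st();c=bot.camera('wrist');pickle.dump((o,c),open('c4.pkl','wb'));st()
P=np.array([[.4468,.1340,.078],[.4468,.1340,.06],[.5458,.1495,.06],[.5458,.1495,.078]]);print(proj(c,P,o))
i=c['img'][:,:,::-1]
u=proj(c,P,o)[0]; x0=int(u[0])-40;y0=max(0,int(u[1])-25)
print(x0,y0)
# left: near pin with lug, right: driver/far
v=cv2.resize(i[20:260,200:400],(500,600),interpolation=cv2.INTER_CUBIC)
n=cv2.resize(i[y0:y0+60,x0:x0+80],(800,600),interpolation=cv2.INTER_CUBIC)
cv2.imwrite('pics/near.png',n);cv2.imwrite('pics/w4.png',v)
E
```

```text
t 6.17 tcp [0.5517 0.1178 0.0993] q [ 0.26  0.52 -0.71  1.62  0.29  1.34  1.21] F [ 0.5  0.5 -0.3] w 0.0165 gf 58.75944793224335
t 6.22 tcp [0.5517 0.1181 0.0993] q [ 0.26  0.52 -0.71  1.62  0.28  1.34  1.21] F [ 0.2 -0.   0.4] w 0.0161 gf 58.75913545489311
[[310.06877187  77.88620425]
 [305.37866909  86.07956795]
 [303.8101043  229.04752543]
 [308.08322007 235.3938355 ]]
270 52
```

View pics/near.png

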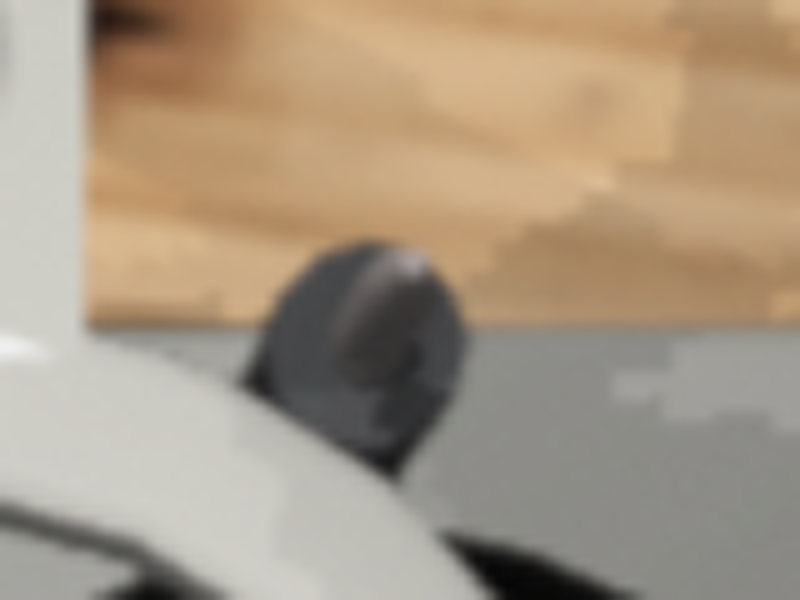

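```bash
python3 - <<'E'
from st import *
o=st();p,r=place(.4961,.1421,.088,np.radians(8.9));print(p,move(o,p,r))
E
```

```text
t 6.22 tcp [0.5517 0.1181 0.0993] q [ 0.26  0.52 -0.71  1.62  0.28  1.34  1.21] F [ 0.2 -0.   0.4] w 0.0161 gf 58.75913545489311
[0.54579653 0.14967983 0.07917727] (array([-0.021,  0.214,  0.132]), array([-0.001, -0.001, -0.007]))
```

Emit:
jog_arm(targets=[1, 0, 0.1, 0, 0, 0, 0, 1, 0, 0.214, 0, 0, 0, -0.007, 1, -0.01, 0.214, 0.06, 0, 0, -0.007, 1, -0.021, 0.214, 0.132, 0, 0, -0.007, 1, -0.021, 0.214, 0.132, 0, 0, -0.007, 1, -0.021, 0.214, 0.132, 0, 0, -0.007])

```text
clock: 6.98
tcp_pos: [0.5454, 0.1507, 0.0789]
tcp_rot: [-0.107, -0.078, 0.991, -0.008]
ft_force: [0.4, 0.6, -1.7]
gripper_width: 0.0165
grasp_force: 58.8
```

```bash
python3 - <<'E'
from st import *
o=st();p,r=place(.4961,.1421,.088,np.radians(8.9));print(move(o,p,r),np.round(p-o['tcp_pos'],4))
p,r=place(.4961,.1421,.070,np.radians(8.9));print(move(o,p,r))
c=bot.camera('wrist');pickle.dump((o,c),open('c5.pkl','wb'))
u=proj(c,[[.4467,.1344,.078],[.4467,.1344,.088]],o);print(u)
i=c['img'][:,:,::-1]
x,y=u[0].astype(int)
print(x-30,max(0,y-22))
n=cv2.resize(i[max(0,y-22):max(0,y-22)+45,x-30:x+30],(800,600),interpolation=cv2.INTER_CUBIC);cv2.imwrite('pics/n5.png',n)
E
```

```text
t 6.97 tcp [0.5454 0.1507 0.0789] q [ 0.21  0.55 -0.72  1.63  0.3   1.31  1.16] F [ 0.4  0.6 -1.7] w 0.0165 gf 58.76390486955643
(array([-0.001, -0.007, -0.002]), array([-0.001, -0.001,  0.002])) [ 0.0004 -0.001   0.0003]
(array([-0.026, -0.007,  0.115]), array([-0.001, -0.001,  0.002]))
[[258.26817573  68.62590476]
 [258.16064183  61.87290764]]
228 46
```

Emit:
jog_arm(targets=[1, -0.003, -0.007, 0, 0, 0, 0.002, 1, -0.01, -0.007, 0.04, 0, 0, 0.002, 1, -0.018, -0.007, 0.08, 0, 0, 0.002, 1, -0.026, -0.007, 0.115, 0, 0, 0.002, 1, -0.026, -0.007, 0.115, 0, 0, 0.002])

```text
clock: 7.65
tcp_pos: [0.5453, 0.15, 0.0607]
tcp_rot: [-0.107, -0.077, 0.991, -0.009]
ft_force: [0.1, 0.8, 0.2]
gripper_width: 0.0159
grasp_force: 58.8
```

```bash
python3 - <<'E'
from st import *
o=st();p,r=place(.4961,.1421,.070,np.radians(8.9));print(np.round(p-o['tcp_pos'],4))
p,r=place(.4961,.1421,.063,np.radians(8.9));print(move(o,p,r));print(np.round(o['torque'],2))
E
```

```text
t 7.65 tcp [0.5453 0.15   0.0607] q [ 0.21  0.57 -0.71  1.64  0.31  1.28  1.15] F [0.1 0.8 0.2] w 0.0159 gf 58.76394510269165
[ 0.0005 -0.0003  0.0004]
(array([-0.012, -0.003,  0.042]), array([-0.001, -0.002,  0.   ]))
[ 0.02 -0.3   0.02]
```

Emit:
jog_arm(targets=[1, -0.005, -0.002, 0.018, 0, 0, 0, 1, -0.009, -0.002, 0.034, 0, 0, 0, 1, -0.012, -0.002, 0.044, 0, 0, 0, 1, -0.012, -0.002, 0.044, 0, 0, 0])

```text
clock: 8.15
tcp_pos: [0.546, 0.1499, 0.0544]
tcp_rot: [-0.106, -0.077, 0.991, -0.009]
ft_force: [0.1, -0.4, 0.3]
gripper_width: 0.0158
grasp_force: 58.8
```

```bash
python3 - <<'E'
from st import *
o=st();p,r=place(.4961,.1421,.063,np.radians(8.9));print(np.round(p-o['tcp_pos'],4));print(np.round(o['torque'],2))
print(move(o,o['tcp_pos']-[0,0,.001],q2R(o['tcp_rot'])))
E
```

```text
t 8.15 tcp [0.546  0.1499 0.0544] q [ 0.21  0.58 -0.71  1.64  0.31  1.27  1.15] F [ 0.1 -0.4  0.3] w 0.0158 gf 58.781189024448395
[-0.0002 -0.0002 -0.0002]
[ 0.04 -0.31 -0.04]
(array([-0.001,  0.   ,  0.007]), array([0., 0., 0.]))
```

Emit:
jog_arm(targets=[1, -0.001, 0, 0.006, 0, 0, 0, 1, -0.002, 0, 0.011, 0, 0, 0, 1, -0.002, 0, 0.011, 0, 0, 0])

```text
clock: 8.52
tcp_pos: [0.5467, 0.15, 0.0537]
tcp_rot: [-0.106, -0.077, 0.991, -0.008]
ft_force: [1.3, -0.6, 6.5]
gripper_width: 0.0159
grasp_force: 59.4
```

```bash
python3 - <<'E'
from st import *
o=st();print(np.round(o['torque'],2))
E
```

```text
t 8.53 tcp [0.5467 0.15   0.0537] q [ 0.21  0.58 -0.7   1.64  0.32  1.27  1.15] F [ 1.3 -0.6  6.5] w 0.0159 gf 59.44111481308937
[-0.19  0.19 -0.  ]
```

Emit:
jog_arm(targets=[0.55, -0.002, 0, 0.006, 0, 0, 0, 0.55, -0.002, 0, 0.006, 0, 0, 0, 0.55, -0.002, 0, 0.006, 0, 0, 0, 0.55, 0, 0, -0.05, 0, 0, 0, 0.55, 0, 0, -0.2, 0, 0, 0, 0.55, 0, 0, -0.45, 0, 0, 0, 0.55, 0, 0, -0.7, 0, 0, 0, 0.55, 0, 0, -0.7, 0, 0, 0])

```text
clock: 9.52
tcp_pos: [0.5699, 0.1543, 0.1589]
tcp_rot: [-0.104, -0.077, 0.992, -0.008]
ft_force: [-0.2, -1.0, 0.0]
gripper_width: 0.0384
grasp_force: 0.0
```

```bash
python3 - <<'E'
from st import *
o=st();c=bot.camera('wrist');pickle.dump((o,c),open('c6.pkl','wb'))
a=np.radians(8.9);C=np.array([.4961,.1421])
print(proj(c,[[*far(C,a,-.05),.078],[*far(C,a,.05),.078],[*far(C,a,-.05),.069],[*far(C,a,.05),.069],[*C,.069]],o).round(1))
cv2.imwrite('pics/w6.png',cv2.resize(c['img'][30:330,60:460][:,:,::-1],(800,600),interpolation=cv2.INTER_CUBIC))
E
```

```text
t 9.53 tcp [0.5699 0.1543 0.1589] q [ 0.21  0.52 -0.73  1.49  0.27  1.46  1.18] F [-0.2 -1.   0. ] w 0.0384 gf 0.0
[[258.8  70.1]
 [258.6 190.5]
 [258.8  73.7]
 [258.7 189.5]
 [258.7 132.8]]
```

View pics/w6.png

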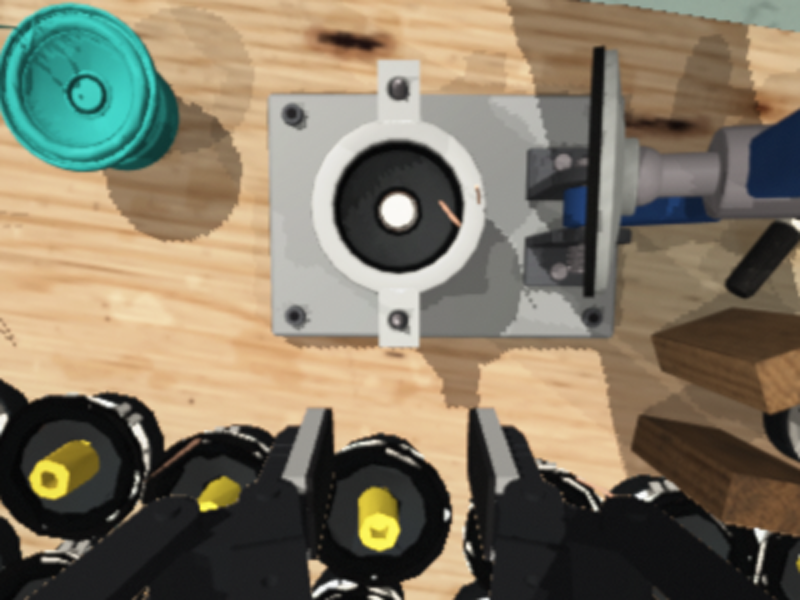

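The ring lies flat with both pins through its lug holes, at crop positions (398,88) and (398,320). The lever's foot stands clear on the right. Next is the knob.

```bash
cat >> h.py <<'E'
FC=np.array([.4961,.1421]);FA=np.radians(8.9)
def knob(th):
    y=.085-.190*np.cos(th)+.039*np.sin(th);z=.069+.190*np.sin(th)+.039*np.cos(th)
    return np.array([FC[0]-y*np.sin(FA),FC[1]+y*np.cos(FA),z])
def ktcp(th,up=0): return knob(th)+[0,0,up-.0187]
E
python3 - <<'E'
from st import *
d=pickle.load(open('c0.pkl','rb'))[1]
print('knob top cam',ray(d['top'],crop((105,280),10,(180,183)),.263),knob(1.31),'side px',proj(d['side'],knob(1.31))*1.5625,'top',proj(d['top'],knob(1.31)))
o=st();print(move(o,ktcp(1.31,.07),down(FA)))
print(move(o,[.565,.15,.30],q2R(o['tcp_rot'])))
E
```

```text
knob top cam [0.4852292  0.21404988 0.263     ] [0.48469944 0.21490247 0.26263129] side px [[441.84290663 330.10587228]] top [[189.72579648 210.76285091]]
t 9.57 tcp [0.5689 0.1538 0.157 ] q [ 0.21  0.52 -0.73  1.5   0.27  1.46  1.18] F [ 0.2  0.2 -0.9] w 0.0386 gf 0.0
(array([ 0.7  ,  0.489, -0.92 ]), array([-0.159, -0.158,  1.494]))
(array([ 0.229, -0.021, -0.926]), array([0., 0., 0.]))
```

Emit:
jog_arm(targets=[0.3, 0.1, 0, -0.4, 0, 0, 0, 0.3, 0.22, 0, -0.8, 0, 0, 0, 0.3, 0.24, 0, -1, -0.03, -0.03, 0.2, 0.3, 0.24, 0, -1, -0.05, -0.05, 0.4, 0.3, 0.24, 0, -1, -0.07, -0.07, 0.6, 0.3, 0.24, 0, -1, -0.09, -0.09, 0.8, 0.3, 0.24, 0, -1, -0.09, -0.09, 0.8, 0.3, 0.24, 0, -1, -0.09, -0.09, 0.8])

```text
clock: 10.58
tcp_pos: [0.5642, 0.1527, 0.309]
tcp_rot: [-0.052, 0.336, 0.94, -0.003]
ft_force: [-0.0, -0.0, 0.5]
gripper_width: 0.0601
grasp_force: 0.0
```

```bash
python3 - <<'E'
from st import *
o=st();print(move(o,ktcp(1.31,.07),down(FA)))
E
```

```text
t 10.57 tcp [0.5642 0.1527 0.309 ] q [ 0.19  0.3  -0.63  1.4   0.11  1.57  0.45] F [-0.  -0.   0.5] w 0.0601 gf 0.0
(array([ 0.672, -0.016,  0.033]), array([-0.07 , -0.074,  0.695]))
```

Emit:
jog_arm(targets=[0.3, 0.1, 0, -0.02, -0.02, -0.02, 0.17, 0.3, 0.25, 0, -0.02, -0.03, -0.03, 0.34, 0.3, 0.4, 0, 0, -0.05, -0.05, 0.5, 0.3, 0.55, -0.01, 0, -0.07, -0.074, 0.695, 0.3, 0.672, -0.016, 0.02, -0.07, -0.074, 0.695, 0.3, 0.672, -0.016, 0.02, -0.07, -0.074, 0.695, 0.3, 0.672, -0.016, 0.02, -0.07, -0.074, 0.695])

```text
clock: 11.45
tcp_pos: [0.4861, 0.2141, 0.316]
tcp_rot: [0.0, 0.65, 0.76, 0.0]
ft_force: [0.2, -0.0, 0.4]
gripper_width: 0.0599
grasp_force: 0.0
```

```bash
python3 - <<'E'
from st import *
o=st();print(move(o,ktcp(1.31,0),down(FA)))
E
```

```text
t 11.45 tcp [0.4861 0.2141 0.316 ] q [ 0.07  0.1  -0.61  1.59  0.06  1.47 -0.39] F [ 0.2 -0.   0.4] w 0.0599 gf 0.0
(array([ 0.007, -0.009,  0.481]), array([ 0., -0., -0.]))
```

Emit:
jog_arm(targets=[0.3, 0.007, -0.009, 0.15, 0, 0, 0, 0.3, 0.007, -0.009, 0.3, 0, 0, 0, 0.3, 0.007, -0.009, 0.42, 0, 0, 0, 0.3, 0.007, -0.009, 0.481, 0, 0, 0, 0.3, 0.007, -0.009, 0.481, 0, 0, 0, 1, 0.007, -0.009, 0.481, 0, 0, 0, 1, 0.007, -0.009, 0.481, 0, 0, 0, 1, 0.007, -0.009, 0.481, 0, 0, 0, 1, 0.007, -0.009, 0.481, 0, 0, 0])

```text
clock: 12.58
tcp_pos: [0.4853, 0.2162, 0.2456]
tcp_rot: [0.001, 0.651, 0.759, 0.002]
ft_force: [5.7, 1.3, 4.8]
gripper_width: 0.0295
grasp_force: 59.1
```

```bash
python3 - <<'E'
from st import *
o=st()
for th in np.arange(1.31,-.01,-.1):
    print(round(th,2),np.concatenate([move(o,o['tcp_pos']+knob(th)-knob(1.31),q2R(o['tcp_rot']))[0]]))
E
```

```text
t 12.57 tcp [0.4853 0.2162 0.2456] q [ 0.07  0.13 -0.62  1.71  0.08  1.33 -0.41] F [5.7 1.3 4.8] w 0.0295 gf 59.09339189529419
1.31 [-0.  0.  0.]
1.21 [-0.129  0.     0.014]
1.11 [-0.255  0.     0.04 ]
1.01 [-0.378  0.     0.08 ]
0.91 [-0.497  0.     0.131]
0.81 [-0.61  -0.     0.194]
0.71 [-0.716 -0.     0.267]
0.61 [-0.814 -0.     0.351]
0.51 [-0.904 -0.001  0.445]
0.41 [-0.983 -0.001  0.547]
0.31 [-1.052e+00 -1.000e-03  6.560e-01]
0.21 [-1.11  -0.002  0.772]
0.11 [-1.156 -0.002  0.892]
0.01 [-1.19  -0.003  1.017]
```

Emit:
jog_arm(targets=[1, -0.064, 0, 0.006, 0, 0, 0, 1, -0.129, 0, 0.014, 0, 0, 0, 1, -0.192, 0, 0.026, 0, 0, 0, 1, -0.255, 0, 0.04, 0, 0, 0, 1, -0.378, 0, 0.08, 0, 0, 0, 1, -0.497, 0, 0.131, 0, 0, 0, 1, -0.61, 0, 0.194, 0, 0, 0, 1, -0.716, 0, 0.267, 0, 0, 0, 1, -0.814, 0, 0.351, 0, 0, 0, 1, -0.814, 0, 0.351, 0, 0, 0])

```text
clock: 13.82
tcp_pos: [0.5019, 0.0942, 0.1901]
tcp_rot: [-0.001, 0.651, 0.759, -0.001]
ft_force: [-0.5, 0.0, -0.2]
gripper_width: 0.0001
grasp_force: 0.0
```

```bash
python3 - <<'E'
from st import *
o=st()
print(np.round(o['tcp_pos']-ktcp(.61),4))
for th in(.5,.4,.3,.2,.15,.1,.05,0):
    print(round(th,2),move(o,ktcp(th),down(FA)),knob(th)[2])
E
```

```text
t 13.82 tcp [0.5019 0.0942 0.1901] q [ 0.22  0.11 -0.52  1.83  0.06  1.21 -0.17] F [-0.5  0.  -0.2] w 0.0001 gf 0.0
[-0.0017 -0.     -0.001 ]
0.5 (array([-0.099,  0.012,  0.097]), array([-0.002, -0.   , -0.002])) 0.1943165722485231
0.4 (array([-0.178,  0.012,  0.199]), array([-0.002, -0.   , -0.002])) 0.17891086380475613
0.3 (array([-0.246,  0.013,  0.309]), array([-0.002, -0.   , -0.002])) 0.16240696234155313
0.2 (array([-0.302,  0.013,  0.426]), array([-0.002, -0.   , -0.002])) 0.14496976938687006
0.15 (array([-0.326,  0.013,  0.486]), array([-0.002, -0.   , -0.002])) 0.1359553172094895
0.1 (array([-0.347,  0.013,  0.547]), array([-0.002, -0.   , -0.002])) 0.12677351160874037
0.05 (array([-0.365,  0.014,  0.609]), array([-0.002, -0.   , -0.002])) 0.11744730231683256
0 (array([-0.379,  0.014,  0.672]), array([-0.002, -0.   , -0.002])) 0.10800000000000001
```

The fingers are fully shut, so the knob slipped out. I'll check numerically where the lever is now and whether the ring is undisturbed.

```bash
cat > chk.py <<'E'
from st import *
def knobfind():
    """best lever angle: dark ball pixels in side view"""
    c=bot.camera('side');g=c['img'].astype(int).sum(2)
    s=[]
    for th in np.arange(1.4,-.1,-.05):
        u=proj(c,knob(th))[0].astype(int);p=c['img'][u[1]-2:u[1]+3,u[0]-2:u[0]+3].reshape(-1,3).mean(0)
        s.append((round(th,2),u.tolist(),p.round().astype(int).tolist()))
    return c,s
E
python3 - <<'E'
from chk import *
c,s=knobfind()
for x in s:print(*x)
c0=pickle.load(open('c0.pkl','rb'))[1]['side']['img']
for nm,im in(('init',c0),('now',c['img'])):
    print(nm);print((im[205:218:2,272:296:2].astype(int).sum(2)//3))
E
```

```text
1.4 [283, 215] [31, 27, 27]
1.35 [283, 213] [23, 21, 22]
1.3 [282, 210] [25, 23, 25]
1.25 [282, 208] [26, 24, 25]
1.2 [281, 207] [32, 29, 30]
1.15 [281, 205] [57, 53, 52]
1.1 [281, 204] [70, 65, 64]
1.05 [280, 203] [86, 82, 82]
1.0 [280, 202] [92, 89, 89]
0.95 [279, 201] [110, 106, 106]
0.9 [279, 200] [106, 102, 103]
0.85 [279, 200] [106, 102, 103]
0.8 [278, 200] [111, 107, 108]
0.75 [278, 200] [111, 107, 108]
0.7 [278, 200] [111, 107, 108]
0.65 [277, 201] [103, 100, 100]
0.6 [277, 201] [103, 100, 100]
0.55 [277, 202] [105, 101, 102]
0.5 [276, 203] [91, 88, 89]
0.45 [276, 204] [93, 89, 89]
0.4 [276, 205] [99, 92, 89]
0.35 [275, 207] [136, 117, 100]
0.3 [275, 208] [152, 128, 103]
0.25 [275, 210] [165, 134, 101]
0.2 [275, 211] [167, 133, 99]
0.15 [274, 213] [194, 155, 113]
0.1 [274, 215] [210, 168, 124]
0.05 [274, 217] [223, 180, 132]
-0.0 [274, 220] [226, 182, 134]
-0.05 [274, 222] [228, 186, 137]
init
[[ 27  80 112 102  63  47  57 133 179 176 165 171]
 [104 113  98  36  29  31  42  46 157 194 184 185]
 [ 95 113  62  22  26  28  29  28 107 205 198 196]
 [ 66 110  52  20  22  26  24  22  78 205 200 193]
 [ 60  98  78  22  19  21  20  20 107 209 204 191]
 [ 92  98 132  64  19  18  18  59 180 209 206 191]
 [101  96 124 153  39  34  45 165 201 207 207 202]]
now
[[ 30  42 127  77  63  30  80 146 186 189 184 186]
 [151 152 121  37  25  23  22  37 164 203 187 188]
 [154 190  96  22  24  25  22  20 106 209 200 200]
 [115 189  92  20  24  27  22  19  76 207 204 196]
 [113 178 109  21  20  21  20  19 103 212 207 194]
 [169 176 162  65  19  18  18  60 184 213 209 194]
 [184 174 184 158  40  33  46 169 203 211 211 205]]
```

Emit:
jog_arm(targets=[0.3, 0, 0, -0.3, 0, 0, 0, 0.3, 0, 0, -0.6, 0, 0, 0, 0.3, 0, 0, -0.9, 0, 0, 0, 0.3, 0.3, 0.01, -0.95, 0, 0, 0, 0.3, 0.6, 0.01, -0.95, 0, 0, 0, 0.3, 0.814, 0.01, -0.95, 0, 0, 0, 0.3, 0.814, 0.01, -0.95, 0, 0, 0, 0.3, 0.814, 0.01, -0.95, 0, 0, 0])

```text
clock: 14.88
tcp_pos: [0.4854, 0.2161, 0.3342]
tcp_rot: [0.0, 0.65, 0.76, 0.0]
ft_force: [0.1, -1.1, -0.5]
gripper_width: 0.0597
grasp_force: 0.0
```

```bash
python3 - <<'E'
from st import *
o=st();print(bot.hold_point_z,move(o,ktcp(1.31,-.005),down(FA)))
c=bot.camera('wrist');u=proj(c,knob(1.31),o)[0];print(u)
g=c['img'].astype(int).sum(2)//3
# dark ball vs surroundings: threshold and component near u
m=(g<45).astype(np.uint8);n,l,s,ce=cv2.connectedComponentsWithStats(m)
x,y=u.astype(int)
print(g[max(0,y-50):y+50:5,x-70:x+71:6])
E
```

```text
t 14.88 tcp [0.4854 0.2161 0.3342] q [ 0.08  0.1  -0.62  1.56  0.06  1.5  -0.39] F [ 0.1 -1.1 -0.5] w 0.0597 gf 0.0
0.0187 (array([-0.007, -0.006,  0.635]), array([ 0.001, -0.   , -0.   ]))
[258.70640541 205.26246178]
[[179 203 198 199 216 200 203 202 173 101 195  68  63  65 136 182 162 200
  185 194 214 203 205 206]
 [185 197 197 203 199 192 203 180 167 166 162  65  61  65 124 124 129 132
  179 139 215 199 207 201]
 [176 196 202 202 177 165 202 170 167 166 164  63  63  61 129 130 128 130
  127 131 209 199 205 216]
 [193 194 201 198 185 170 169 168 168 165 123  62  62  61 137 105 129 131
  127 122 136 134 152 214]
 [193 196 202 197 202 164 168 169 146 121 122  62  63  62 147 147 130 130
  128 118 133 127 176 210]
 [183 200 203 197 201 188 168 169 125 123 126 119 112  79 151 150 148 131
  124 124 137 188 203 207]
 [188 198 205 196 191 188 169 165 128 126 132 121  88  88 153 152 150 131
  123 173 198 194 208 208]
 [182 199 207 200 192 187 180 103 156 128  97  14  16  14 132 154 156 120
  121 193 202 180 207 207]
 [199 204 188 143 176 201 193  41  42 193  18  19  19  16  15 188  27  42

[... 438 characters left out ...]
94 186 181 194 209 173 150 194 227  93  31  30  28 139 212 201 163
  136 198 195 206 206 211]
 [194 185 188 193 201 206 176  46 195 193 212 225 204 226 206 202 194  96
  178 192 192 203 212 206]
 [186 193 184 192 203 206 175 194 198 198 187 179 195 198 195 196 193 188
  189 195 203 203 203  40]
 [189 193 177 196 182 179 166 182 203 200 196 184 207 207 203 203 209 203
  181 194 204 207 203 133]
 [191 104  57 117 178 184 164 177 122 125 127 121 184 201 203 209 199 210
  191 204 201 117  81 104]
 [142 104  20  80 175 186 180 124 114 143 131 119 128 196 199 210 190 210
  204 203 197  65  19 104]
 [104 102  19  50 189 181 173 116 114 141 136 127 126 187 196 218 202 211
  206 208 206  47  23 102]]
```

Emit:
jog_arm(targets=[0.3, -0.007, -0.006, 0.3, 0, 0, 0, 0.3, -0.007, -0.006, 0.5, 0, 0, 0, 0.3, -0.007, -0.006, 0.635, 0, 0, 0, 0.3, -0.007, -0.006, 0.635, 0, 0, 0, 0.3, -0.007, -0.006, 0.635, 0, 0, 0, 1, -0.007, -0.006, 0.635, 0, 0, 0, 1, -0.007, -0.006, 0.635, 0, 0, 0, 1, -0.007, -0.006, 0.635, 0, 0, 0, 1, -0.007, -0.006, 0.635, 0, 0, 0, 1, -0.007, -0.006, 0.635, 0, 0, 0])

```text
clock: 16.18
tcp_pos: [0.4856, 0.2151, 0.2401]
tcp_rot: [0.001, 0.651, 0.759, 0.001]
ft_force: [0.9, -1.0, 6.1]
gripper_width: 0.0292
grasp_force: 58.6
```

```bash
python3 - <<'E'
from st import *
o=st();print(np.round(o['tcp_pos']-ktcp(1.31),4),np.round(o['torque'],2))
E
```

```text
t 16.18 tcp [0.4856 0.2151 0.2401] q [ 0.08  0.13 -0.63  1.72  0.08  1.32 -0.41] F [ 0.9 -1.   6.1] w 0.0292 gf 58.64097833633423
[ 0.0009  0.0002 -0.0038] [-0.09 -0.2  -0.01]
```

Emit:
jog_arm(targets=[1, -0.032, 0, 0.003, 0, 0, 0, 1, -0.064, 0, 0.006, 0, 0, 0, 1, -0.129, 0, 0.014, 0, 0, 0, 1, -0.192, 0, 0.026, 0, 0, 0, 1, -0.255, 0, 0.04, 0, 0, 0])

```text
clock: 16.8
tcp_pos: [0.4912, 0.1777, 0.2339]
tcp_rot: [0.0, 0.65, 0.76, 0.002]
ft_force: [0.4, 1.6, 3.9]
gripper_width: 0.0295
grasp_force: 59.2
```

```bash
python3 - <<'E'
from st import *
o=st();print(np.round(o['tcp_pos']-ktcp(1.11),4),np.round(o['torque'],2))
E
```

```text
t 16.8 tcp [0.4912 0.1777 0.2339] q [ 0.13  0.11 -0.6   1.75  0.06  1.3  -0.33] F [0.4 1.6 3.9] w 0.0295 gf 59.17970895767212
[ 0.0006  0.0006 -0.004 ] [ 0.67 -0.09 -0.  ]
```

Emit:
jog_arm(targets=[1, -0.062, 0, 0.019, 0, 0, 0, 1, -0.123, 0, 0.04, 0, 0, 0, 1, -0.183, 0, 0.064, 0, 0, 0, 1, -0.242, 0, 0.091, 0, 0, 0, 1, -0.3, 0, 0.121, 0, 0, 0, 1, -0.355, 0, 0.154, 0, 0, 0])

```text
clock: 17.55
tcp_pos: [0.4992, 0.1239, 0.2095]
tcp_rot: [0.0, 0.651, 0.759, 0.001]
ft_force: [2.0, 1.7, 3.7]
gripper_width: 0.0291
grasp_force: 60.8
```

```bash
python3 - <<'E'
from st import *
o=st();print(np.round(o['tcp_pos']-ktcp(.81),4),np.round(o['torque'],2))
for th in(.76,.71,.66,.61,.56,.51,.46,.41):print(th,move(o,o['tcp_pos']+knob(th)-knob(.81),down(FA))[0])
E
```

```text
t 17.55 tcp [0.4992 0.1239 0.2095] q [ 0.19  0.11 -0.55  1.8   0.06  1.25 -0.22] F [2.  1.7 3.7] w 0.0291 gf 60.76875329017639
[ 0.0004 -0.0006 -0.0053] [ 0.42 -0.39 -0.  ]
0.76 [-0.054  0.     0.036]
0.71 [-0.106  0.     0.074]
0.66 [-0.156  0.     0.115]
0.61 [-0.204  0.     0.158]
0.56 [-0.25   0.     0.203]
0.51 [-0.294  0.     0.251]
0.46 [-0.335  0.     0.301]
0.41 [-0.373 -0.     0.353]
```

Emit:
jog_arm(targets=[1, -0.054, 0, 0.034, 0, 0, 0, 1, -0.106, 0, 0.07, 0, 0, 0, 1, -0.156, 0, 0.11, 0, 0, 0, 1, -0.204, 0, 0.153, 0, 0, 0, 1, -0.25, 0, 0.198, 0, 0, 0, 1, -0.294, 0, 0.246, 0, 0, 0])

```text
clock: 18.3
tcp_pos: [0.5058, 0.0802, 0.1725]
tcp_rot: [0.0, 0.651, 0.759, 0.0]
ft_force: [3.4, 0.7, 2.5]
gripper_width: 0.0292
grasp_force: 61.8
```

```bash
python3 - <<'E'
from st import *
o=st();print(np.round(o['tcp_pos']-ktcp(.51),4),np.round(o['torque'],2))
for th in(.46,.41,.36,.31,.26,.21,.17,.13):print(th,move(o,ktcp(th,-.004),down(FA))[0])
E
```

```text
t 18.3 tcp [0.5058 0.0802 0.1725] q [ 0.24  0.13 -0.52  1.85  0.07  1.18 -0.15] F [3.4 0.7 2.5] w 0.0292 gf 61.840195655822754
[ 0.0002 -0.0009 -0.0046] [ 0.32 -0.42 -0.11]
0.46 [-0.035 -0.     0.046]
0.41 [-0.074 -0.     0.098]
0.36 [-0.11  -0.     0.152]
0.31 [-0.143 -0.     0.207]
0.26 [-0.173 -0.     0.264]
0.21 [-0.2   -0.     0.323]
0.17 [-0.22  -0.     0.371]
0.13 [-0.238 -0.     0.419]
```

Emit:
jog_arm(targets=[1, -0.037, 0, 0.048, 0, 0, 0, 1, -0.076, 0, 0.098, 0, 0, 0, 1, -0.112, 0, 0.152, 0, 0, 0, 1, -0.145, 0, 0.207, 0, 0, 0, 1, -0.175, 0, 0.264, 0, 0, 0, 1, -0.202, 0, 0.323, 0, 0, 0, 1, -0.222, 0, 0.371, 0, 0, 0, 1, -0.24, 0, 0.419, 0, 0, 0])

```text
clock: 19.3
tcp_pos: [0.5112, 0.0448, 0.1095]
tcp_rot: [0.0, 0.651, 0.759, 0.0]
ft_force: [1.5, 1.4, 1.9]
gripper_width: 0.0291
grasp_force: 62.4
```

```bash
python3 - <<'E'
from st import *
o=st();print(np.round(o['tcp_pos']-ktcp(.13),4),np.round(o['torque'],2))
for th in(.1,.07,.04,.02,0):print(th,move(o,o['tcp_pos']+knob(th)-knob(.13),down(FA))[0])
E
```

```text
t 19.3 tcp [0.5112 0.0448 0.1095] q [ 0.27  0.2  -0.49  1.92  0.11  1.05 -0.11] F [1.5 1.4 1.9] w 0.0291 gf 62.35590934753418
[-0.0002 -0.0001 -0.0041] [ 0.51 -0.24  0.22]
0.1 [-0.012 -0.     0.037]
0.07 [-0.023 -0.     0.074]
0.04 [-0.033 -0.     0.112]
0.02 [-0.039 -0.     0.137]
0 [-0.044 -0.     0.162]
```

Emit:
jog_arm(targets=[1, -0.012, 0, 0.037, 0, 0, 0, 1, -0.023, 0, 0.074, 0, 0, 0, 1, -0.033, 0, 0.112, 0, 0, 0, 1, -0.044, 0, 0.15, 0, 0, 0, 1, -0.046, 0, 0.165, 0, 0, 0, 1, -0.046, 0, 0.165, 0, 0, 0, 1, -0.046, 0, 0.165, 0, 0, 0])

```text
clock: 20.18
tcp_pos: [0.5121, 0.0392, 0.0853]
tcp_rot: [-0.0, 0.651, 0.759, 0.001]
ft_force: [-2.6, 1.8, 6.8]
gripper_width: 0.0293
grasp_force: 63.6
```

```bash
python3 - <<'E'
from st import *
o=st();print(np.round(o['tcp_pos']-ktcp(0),4))
# indicator: project points above beam at fixture x0,y0
for n in('side','wrist','top'):
    c=bot.camera(n);pickle.dump((o,c),open(f'i_{n}.pkl','wb'));im=c['img'].astype(int)
    P=[[*FC,z] for z in(.10,.12,.14,.16,.18)];u=proj(c,P,o);print(n,u.round(0).tolist())
    x0,x1=int(u[:,0].min())-15,int(u[:,0].max())+15;y0,y1=int(u[:,1].min())-15,int(u[:,1].max())+15
    r,g,b=[im[max(0,y0):y1,max(0,x0):x1,k] for k in range(3)]
    for nm,m in(('green',(g>r*1.3)&(g>b*1.2)&(g>50)),('red',(r>g*1.8)&(r>b*1.8)&(r>70))):
        yy,xx=np.nonzero(m);print(nm,len(yy),(xx.min()+max(0,x0),xx.max()+max(0,x0),yy.min()+max(0,y0),yy.max()+max(0,y0)) if len(yy) else '')
E
```

```text
t 20.18 tcp [0.5121 0.0392 0.0853] q [ 0.27  0.23 -0.48  1.94  0.12  1.   -0.11] F [-2.6  1.8  6.8] w 0.0293 gf 63.58543395996094
[-0.0003  0.0009 -0.004 ]
side [[277.0, 245.0], [277.0, 239.0], [278.0, 233.0], [278.0, 227.0], [278.0, 221.0]]
green 3 (np.int64(276), np.int64(278), np.int64(237), np.int64(237))
red 0 
wrist [[260.0, 41.0], [260.0, 29.0], [261.0, 11.0], [261.0, -20.0], [262.0, -81.0]]
green 112 (np.int64(245), np.int64(275), np.int64(26), np.int64(39))
red 0 
top [[225.0, 210.0], [224.0, 210.0], [223.0, 209.0], [223.0, 209.0], [222.0, 209.0]]
green 0 
red 0
```

```bash
python3 - <<'E'
from st import *
o,c=pickle.load(open('i_wrist.pkl','rb'))
for y in range(8,60,2):print(y,[tuple(int(v) for v in c['img'][y,x]) for x in(252,256,260,264,268)])
o,c=pickle.load(open('i_side.pkl','rb'))
for y in range(226,246):print(y,[tuple(int(v) for v in c['img'][y,x]) for x in range(275,280)])
a,c6=pickle.load(open('c6.pkl','rb'));s0=pickle.load(open('c0.pkl','rb'))[1]['top']
st()
E
```

```text
8 [(82, 84, 86), (83, 85, 87), (84, 84, 86), (84, 84, 86), (84, 85, 87)]
10 [(84, 84, 87), (84, 84, 87), (84, 84, 86), (85, 85, 87), (85, 85, 87)]
12 [(84, 85, 86), (85, 85, 87), (84, 84, 86), (84, 85, 86), (85, 86, 88)]
14 [(84, 85, 87), (84, 84, 86), (85, 85, 87), (84, 85, 86), (86, 87, 88)]
16 [(85, 85, 87), (85, 84, 87), (84, 84, 86), (85, 85, 87), (85, 85, 87)]
18 [(85, 84, 87), (86, 86, 88), (84, 84, 86), (85, 85, 87), (85, 85, 87)]
20 [(83, 84, 85), (84, 85, 85), (83, 84, 85), (84, 85, 86), (83, 84, 85)]
22 [(82, 84, 85), (82, 84, 85), (82, 84, 85), (82, 83, 85), (81, 83, 84)]
24 [(81, 84, 85), (82, 84, 85), (82, 83, 85), (82, 83, 84), (82, 85, 85)]
26 [(82, 84, 85), (83, 85, 85), (83, 84, 85), (82, 84, 85), (83, 84, 85)]
28 [(82, 84, 85), (83, 84, 85), (83, 84, 85), (82, 83, 85), (83, 84, 85)]
30 [(77, 78, 78), (84, 85, 86), (83, 84, 85), (83, 84, 85), (82, 83, 84)]
32 [(49, 53, 52), (71, 71, 73), (82, 83, 84), (80, 81, 82), (51, 51, 52)]
34 [(37, 90, 47), (46, 51, 48), (48, 48, 49), (43, 44, 45), (32, 52, 36)]
36 [(60, 109, 68), (33, 91, 44), (34, 79, 43), (31, 76, 39), (26,
[... 2120 characters left out ...]
, (190, 182, 182), (189, 182, 180), (187, 180, 180), (191, 181, 183)]
240 [(140, 130, 134), (166, 155, 158), (170, 158, 162), (167, 155, 159), (156, 145, 149)]
241 [(98, 92, 97), (108, 101, 105), (114, 108, 111), (113, 106, 110), (106, 100, 105)]
242 [(80, 79, 93), (69, 72, 88), (70, 72, 87), (70, 74, 94), (74, 80, 108)]
243 [(65, 81, 125), (49, 79, 138), (48, 78, 139), (49, 83, 148), (60, 98, 170)]
244 [(57, 94, 163), (52, 110, 201), (54, 115, 208), (53, 112, 204), (60, 116, 205)]
245 [(58, 102, 178), (57, 122, 218), (59, 129, 227), (58, 128, 226), (63, 128, 223)]
t 20.32 tcp [0.5121 0.0392 0.0854] q [ 0.27  0.23 -0.48  1.94  0.12  1.   -0.11] F [-3.4  1.5  6.5] w 0.0296 gf 63.5843825340271
```

```bash
python3 - <<'E'
from st import *
o,c=pickle.load(open('i_wrist.pkl','rb'));im=c['img'].astype(int)
for y in range(14,64,2):
    s=''
    for x in range(222,302,2):
        r,g,b=im[y,x];s+='G' if g>r*1.3 and g>b*1.15 else 'R' if r>1.6*g else 'B' if b>1.3*r else '#' if r<60 else '+' if r<120 else '.' if r<190 else ' '
    print(y,s)
o,c=pickle.load(open('i_side.pkl','rb'));im=c['img'].astype(int)
for y in range(232,244):print(y,im[y,270:285].sum(1)//3)
E
```

```text
14 +.     ...++++++++++++++++++++...... ...
16 ..      ..++++++++++++++++++++.....  ...
18 ..      ..++++++++++++++++++++.....  ...
20 ..      ..++++++++++++++++++++....    .+
22 ..       ..+++++++++++++++++++....   ..+
24 ..        .#++++++++++++++++#.       .++
26 ..     .  .G+++++++++++++++#+        .++
28 ..    ...  .G#++++++++++++#G.        .+.
30 .+    .... .GG#++++++++++#G+.        .#.
32 .+.  ........GG##++++++##GG.         ++.
34 .+.  .........GGG######GGG.          ++.
36  ++............GGGGGGGGGG.          .+..
38  .+. ............GGGGGG..           .+..
40   ++. ..................           .++..
42   .+.  ...........    ..          .+++..
44    ++.  ...........              ..++...
46    .+.    ...........           ..+++...
48     ++.    ...........          .++#....
50     .++..   .......            .+##.....
52      +++..   .....            .++#+.....
54      .+++..    ...           .++++......
56       .++++..             ..+++++.......
58        .++++....        ..++++++........
60         .B++++..........++++++#.........
62          BB#+++++++++++++++##B+.........
232 [196 202 196 145 130 137 135 130 144 168 166 130 115 119 127]
233 [197 202 197 145 127 137 136 131 135 154 163 121  98 103 113]
234 [197 203 196 148 137 142 129 120 126 145 152 113  84  84  90]
235 [197 202 197 171 171 155 122 108 110 129 155 128  91  79  77]
236 [197 202 202 206 197 146  98  85  92 131 186 173 116  82  75]
237 [197 198 192 202 180 131  91  77  89 142 205 204 137  88  75]
238 [195 188 162 165 157 144 135 124 134 170 201 196 135  92  79]
239 [182 158 121 117 136 158 184 183 182 185 180 150 108  89  85]
240 [157 132 103  90 108 134 159 163 160 150 134 107  90  87  88]
241 [137 128 111  94  90  95 104 111 109 103  98  92  89  87  88]
242 [132 129 119 110  99  84  76  76  79  87  97 108 106  95  91]
243 [132 130 120 115 104  90  88  88  93 109 118 125 121 109  99]
```

```bash
python3 - <<'E'
from bench import bot
print(bot.hand_in())
E
```

```text
the job is handed in; nothing more can be done
None
```

I handed the job in at about 20 s: the ring is flat on the driver with both pins through its lugs, and the arm is holding the lever about level by its knob. The cameras show green and no red on the indicator; that the whole green band is out I infer from the knob being near 108 mm (plunger about 7 mm). The knob slipped out of the grip once and sprang back up before I re-gripped it.

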